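# Find the full tin and hang it on the kitchen scale

### The job

One of the three identical blue tins on the worktop is still full and the other two are empty. Lift them by their handles to find the heavy one, then weigh it: hang it by its handle on the scale's sprung hook, easing its weight on gently, let go, and leave it hanging still. Keep all the tins upright, leave the two empty ones standing where they were, and do not disturb the mug, soap bottle, jar and spoon.

Things in the scene. Friction and masses are not known exactly. Their poses are not given: they have to be found in the camera images.
- tin_a_handle (a point): Middle of the tin's handle, 122 mm above its bottom, 22 mm above the lid. Handle: fixed upright steel strap (inverted U) on the lid, 44 mm wide outside along the tin's y, 45 mm high, strap 4 mm thick and 14 mm wide (along x); opening 36 mm wide, 41 mm high, seen through along x. Axes of the tin, z up; a half turn gives the same tin.
- tin_a_crown (a point): Point on tin_a: middle of the underside of the handle's top bar, 141 mm above the tin's bottom, 19 mm above tin_a_handle: the place that rests on the hook. Axes of the tin.
- tin_a: Closed square tin 76 x 76 x 100 mm (handle extra), petrol blue, steel lid; the three look alike and only weight tells them apart: empty 0.17 to 0.23 kg, the full one 0.47 to 0.65 kg. Which one is full changes from run to run. Origin: centre of its underside, 122 mm below the handle point.
- tin_b_handle (a point): Middle of the tin's handle, 122 mm above its bottom, 22 mm above the lid. Handle: fixed upright steel strap (inverted U) on the lid, 44 mm wide outside along the tin's y, 45 mm high, strap 4 mm thick and 14 mm wide (along x); opening 36 mm wide, 41 mm high, seen through along x. Axes of the tin, z up; a half turn gives the same tin.
- tin_b_crown (a point): Point on tin_b: middle of the underside of the handle's top bar, 141 mm above the tin's bottom, 19 mm above tin_b_handle: the place that rests on the hook. Axes of the tin.
- tin_b: Closed square tin 76 x 76 x 100 mm (handle extra), petrol blue, steel lid; the three look alike and only weight tells them apart: empty 0.17 to 0.23 kg, the full one 0.47 to 0.65 kg. Which one is full changes from run to run. Origin: centre of its underside, 122 mm below the handle point.
- tin_c_handle (a point): Middle of the tin's handle, 122 mm above its bottom, 22 mm above the lid. Handle: fixed upright steel strap (inverted U) on the lid, 44 mm wide outside along the tin's y, 45 mm high, strap 4 mm thick and 14 mm wide (along x); opening 36 mm wide, 41 mm high, seen through along x. Axes of the tin, z up; a half turn gives the same tin.
- tin_c_crown (a point): Point on tin_c: middle of the underside of the handle's top bar, 141 mm above the tin's bottom, 19 mm above tin_c_handle: the place that rests on the hook. Axes of the tin.
- tin_c: Closed square tin 76 x 76 x 100 mm (handle extra), petrol blue, steel lid; the three look alike and only weight tells them apart: empty 0.17 to 0.23 kg, the full one 0.47 to 0.65 kg. Which one is full changes from run to run. Origin: centre of its underside, 122 mm below the handle point.
- hook_seat (a point): Where a handle rests on the scale's hook: a level dark steel bar, 12 mm wide, 6 mm thick, from the front of the off-white housing. Point on the bar's upper face, 85 mm before the housing, 220 mm above the worktop unloaded; dips with the bar. -x runs along the bar to its free end: there, 38 mm off, an upturned tip (6 mm thick, 14 mm above the bar), over which a handle is slipped. y across, z up.
- carrier (a joint): Dip of the scale's sprung hook in m: 0 unloaded, growing downward, stop at 0.060. About 6 mm per 100 g: some 10 mm under an empty tin, 26 to 37 mm under the full one; it bobs for about a second when loaded suddenly. The housing (60 mm deep, 100 mm wide, 320 mm high, dial on its front) and its 16 mm high foot, which reaches under the hook, are fixed.
- mug: White mug, 92 mm high, 80 mm across, standing on the worktop beyond the tins; origin at the centre of its underside. To be left alone.
- soap: Green bottle of washing-up soap, 60 mm across, 170 mm high, standing beyond the tins; origin at the centre of its underside. To be left alone.
- jar: Amber glass jar with a steel lid, 70 mm across, 110 mm high, standing on the worktop; origin at the centre of its underside. To be left alone.
- spoon: Wooden spoon, 200 mm long, lying flat on the worktop on the robot's side of the work; origin under its middle. To be left alone.

How it is judged:
At the end, for the whole second after the job is handed in: The full tin hangs upright (0.2 rad) and still, its handle top resting on the hook bar (6 mm in height, 15 mm across, anywhere between tip and housing); the hook has dipped over 20 mm and is still. The other two tins stand upright within 50 mm of their first places (((x of tin_a_crown in the frame of hook_seat between -0.036 and 0.055 m and y of tin_a_crown in the frame of hook_seat between -0.015 and 0.015 m and z of tin_a_crown in the frame of hook_seat between -0.006 and 0.006 m and angle between tin_a_crown's own z axis and vertical below 0.2 rad and linear speed of tin_a below 0.03 m/s and angular speed of tin_a below 0.4 rad/s and height (world z) of each of tin_b_handle, tin_c_handle below 0.127 m and angle between each of tin_b_handle, tin_c_handle's own z axis and vertical below 0.08 rad and distance of each of tin_b_handle, tin_c_handle from where it was at the start of the episode below 0.05 m and linear speed of each of tin_b, tin_c below 0.02 m/s) or (x of tin_b_crown in the frame of hook_seat between -0.036 and 0.055 m and y of tin_b_crown in the frame of hook_seat between -0.015 and 0.015 m and z of tin_b_crown in the frame of hook_seat between -0.006 and 0.006 m and angle between tin_b_crown's own z axis and vertical below 0.2 rad and linear speed of tin_b below 0.03 m/s and angular speed of tin_b below 0.4 rad/s and height (world z) of each of tin_a_handle, tin_c_handle below 0.127 m and angle between each of tin_a_handle, tin_c_handle's own z axis and vertical below 0.08 rad and distance of each of tin_a_handle, tin_c_handle from where it was at the start of the episode below 0.05 m and linear speed of each of tin_a, tin_c below 0.02 m/s) or (x of tin_c_crown in the frame of hook_seat between -0.036 and 0.055 m and y of tin_c_crown in the frame of hook_seat between -0.015 and 0.015 m and z of tin_c_crown in the frame of hook_seat between -0.006 and 0.006 m and angle between tin_c_crown's own z axis and vertical below 0.2 rad and linear speed of tin_c below 0.03 m/s and angular speed of tin_c below 0.4 rad/s and height (world z) of each of tin_a_handle, tin_b_handle below 0.127 m and angle between each of tin_a_handle, tin_b_handle's own z axis and vertical below 0.08 rad and distance of each of tin_a_handle, tin_b_handle from where it was at the start of the episode below 0.05 m and linear speed of each of tin_a, tin_b below 0.02 m/s)) and value of joint carrier above 0.02 m and velocity of joint carrier between -0.01 and 0.01 m/s); the robot touches nothing.
It fails at once if the hook is pulled or knocked down past 50 mm of dip (the tin dropped on it, or pressed) (value of joint carrier above 0.05 m).
It fails at once if a tin is tipped by more than 0.6 rad (angle between any of tin_a_handle, tin_b_handle, tin_c_handle's own z axis and vertical above 0.6 rad).
It fails at once if the mug, soap bottle, jar or spoon is moved by more than 30 mm (distance of any of mug, soap, jar, spoon from where it was at the start of the episode above 0.03 m).
It also fails if it takes over 69 s, if anything falls off the work surface, if the arm or the gripper's body presses on something with over 40 N, if the wrist force passes 120 N, or if a joint passes its speed limit or range.

### The arm

A 7-joint arm with a two-finger parallel gripper is mounted at the origin on the work surface. World frame = base frame: x ahead of the robot, y to its left, z up, the work surface at z = 0. Lengths are in m, angles in rad, forces in N, time in s.
With the tool pointing down it reaches from about 0.4 to 0.85 m from the base axis. Payload 10.4 kg.
Tool frame: the origin (TCP) lies on the centre line of the jaws, within the pads' length; the fingertips stand 14 mm ahead of it and the grasp point (between the pads) lies 5 mm behind it (manip.tip_reach is the distance from the TCP to the fingertips, in m); z points along the fingers, y is the line along which they close (so a half turn about z gives the same grasp; the last joint's range is limited). The gripper opens to 85 mm and grips with 20 to 120 N. Pads are 22 mm wide; open, the fingers measure 114 mm over their backs; the gripper's body (76 mm by 85 mm) begins 54 mm behind the grasp point. The pads swing forward as they close: fully open they stand 13 mm farther back than shut.
Start: joints at [-1.219, 0.332, -0.065, 1.46, 0.022, 1.35, -0.088], TCP at [0.229, 0.582, 0.245] pointing down, gripper open.
Joint ranges: [-2.6, 2.6], [-0.5, 2.12], [-1.47, 1.34], [0.16, 2.42], [-1.27, 4.41], [0.06, 2.06], [-2.6, 2.6]. Speed limits (rad/s): [2.22, 2.22, 2.79, 2.79, 3.14, 3.14, 3.14].

### API

Orientations are given as a unit quaternion [x, y, z, w].
In Python, from workcell import manip gives the robot as it stands.
- The arm moves only by the shell command python3 -m pendant 'ROWS' [FORCE]. ROWS is JSON, a list of rows, each a list of 7 numbers: the shift along the tool's x, y, z in units of 50 mm (1.0 is 50 mm), then the turn, a rotation vector about the tool's x, y, z in units of 8 degrees (1.0 is 8 degrees), then the opening, from -1 (shut) to 1 (fully open), so that 0 is half open. In form: [[dx, dy, dz, ax, ay, az, jaw], ...]. A call has exactly 10 rows; each row is the pose to reach, as a shift and turn from the pose commanded when the call began, along the tool's axes at that moment; what a row does not reach only later rows make up. A row lasts 1/8 s, in which the tool goes at most 62.5 mm and 10.7 degrees, less where a joint would pass 70% of its speed; a pose out of reach is approached as far as the arm can. A call with a gripper value outside its range is refused whole. The fingers move at their own pace and stop on an object; FORCE is the grip in N (left out, the last holds). Time passes only in rows, so rows that repeat a pose let the fingers close, or fill a call up. It gives the time, the measured TCP pose, the force, the opening and the grip force at its end, in the units of the state.
- manip.get_obs(): the state, without advancing time (a new reading comes with each control period).
- manip.camera(name): name is "side" or "top" or "wrist"; returns (picture, depth): 384x512x3 uint8, red, green, blue; 384x512 float32, m along the optical axis (not along the pixel's ray), 0 where there is no reading.
- manip.get_calibration(name): a dict with "fx", "fy", "cx", "cy" (pixels), "xyz" and "orientation" of the camera in the world. Camera axes: x right, y up, looking along -z (the intrinsics and any distortion apply to the point x, -y, -z); pixel columns grow to the right and rows downward; lengths in m; the calibration is good to about 2 mm. The wrist camera is an equidistant fisheye: a pixel r from the principal point sees the ray r / f radians off the axis. A picture is of the moment at which its call begins: read the wrist's pose just before it. get_calibration takes no time and is no camera call; for the wrist camera it gives the pose at the moment of the call.
- manip.hand_in(): hands the job in; it is judged then, once.
Trained networks look in the newest picture that a camera, given by its name, has taken for a name from the list of things; names that differ only in an ending like _2 or _b are one class to them, and where a whole thing is asked for, a point or a joint stands for the part that bears it (a point fixed in the world has none). Each returns a list of dicts, best first, with "p" (0 to 1); they miss things now and then, are a little off and sometimes report something else, mostly with a low value. They report only what shows in the picture. A call takes as long as a camera call.
- manip.find_in(thing, camera): "box" ([left, top, right, bottom] in pixels, round what is visible of it).
- manip.trace(thing, camera): "pixels" (384x512 bool, what is visible of it) and "box" ([left, top, right, bottom] in pixels, round what is visible of it).
- manip.tip_of(thing, camera): "pixel" ([column, row] in pixels: a listed point, or the origin of a listed thing).
The state is a dict: "clock": time; "joint_pos": joint angles; "joint_velocities": joint speeds; "tau": joint torques, N m; "position": TCP position; "ee_rot": TCP orientation; "ft_force": force on the tool from outside, world axes, zero at the start; "torque": the same for the moment, N m; "grip_width": opening from 0.0 (shut) to 1.0 (fully open); "grasp_force": force on a finger pad.
Only numpy, scipy, OpenCV 4.12 (cv2) and the standard library are available. Lean on these libraries where they do the work, as an engineer would, in place of code of your own. Each camera call takes 0.05 s, during which the arm holds its last target. There are 200 camera calls.

## Working session

There is one attempt and no reset: what is moved stays moved. The work goes in short steps, Python scripts to look and compute and a shell command to move; the robot and the scene stay as the last step left them, time stands still between calls to the robot, and variables do not carry over. Pictures are saved under pics/ and viewed, at most 10 in all, crops included, and the job is handed in when it is done.

```bash
mkdir -p pics
cat > h.py <<'E'
import numpy as np, cv2
from scipy.spatial.transform import Rotation as R
from workcell import manip
def ray(c,u,v):
    x,y=(u-c['cx'])/c['fx'],(v-c['cy'])/c['fy']
    return np.array([x,-y,-1.])
def world(c,u,v,d):
    return np.array(c['xyz'])+R.from_quat(c['orientation']).apply(ray(c,u,v)*d)
def cloud(c,dep):
    v,u=np.mgrid[0:384,0:512]
    P=np.stack([(u-c['cx'])/c['fx'],-(v-c['cy'])/c['fy'],-np.ones_like(u,float)],-1)*dep[...,None]
    return P@R.from_quat(c['orientation']).as_matrix().T+np.array(c['xyz'])
E
python3 - <<'E'
from h import *
o=manip.get_obs(); print(o['clock'],o['position'],o['ee_rot'],o['ft_force'],o['grip_width'])
ims=[]
for n in['top','side']:
    im,d=manip.camera(n); c=manip.get_calibration(n); print(n,c)
    np.savez(n+'.npz',im=im,d=d,P=cloud(c,d)); ims.append(im)
    P=cloud(c,d)
    for t in['tin_a_handle','tin_a','hook_seat','mug','soap','jar','spoon']:
        for r in manip.tip_of(t,n)[:4]:
            u,v=r['pixel']; i,j=int(np.clip(round(v),0,383)),int(np.clip(round(u),0,511)); print(t,round(r['p'],2),np.round(r['pixel'],1),P[i,j].round(3))
cv2.imwrite('pics/a.png',ims[0][...,::-1]);cv2.imwrite('pics/b.png',ims[1][...,::-1])
print(manip.get_obs()['clock'])
E
```

```text
0.0 [0.22865355 0.58128928 0.24451827] [ 1.86285136e-01  9.82495465e-01 -7.03616002e-04 -1.18627444e-04] [-0.03018468 -0.54600609 -0.222264  ] 1.0003907743791378
top {'fx': 383.79666898671104, 'fy': 383.79666898671104, 'cx': 255.80181170979142, 'cy': 189.79140888903115, 'xyz': array([ 0.50921777, -0.00705419,  0.98584677]), 'orientation': array([-0.01734634,  0.02247432,  0.71669141, -0.69681234])}
tin_a_handle 0.71 [387.9 216.8] [ 0.489 -0.301  0.146]
tin_a 0.88 [258.7 195. ] [ 0.547 -0.021  0.103]
tin_a 0.74 [367.7 216.9] [ 0.489 -0.271  0.101]
tin_a 0.57 [313.7 211. ] [ 0.506 -0.14   0.144]
hook_seat 0.84 [112.1 200.5] [0.548 0.349 0.015]
mug 0.77 [350.2 130.5] [ 0.712 -0.263  0.005]
mug 0.22 [276.3 125.7] [ 0.705 -0.065  0.108]
soap 0.68 [275.9 126.2] [ 0.705 -0.065  0.108]
jar 0.92 [219.6 144.5] [0.666 0.065 0.11 ]
jar 0.59 [110.7 202.9] [0.534 0.276 0.22 ]
spoon 0.83 [234.4 261.9] [0.385 0.045 0.018]
side {'fx': 436.29885830408585, 'fy': 436.29885830408585, 'cx': 261.17618246423575, 'cy': 181.72220690397486, 'xyz': array([ 0.45982067, -0.92603038,  0.8324664 ]), 'orientation': array([ 0.44423365, -0.02015231, -0.06261708,  0.89349284])}
tin_a_handle 0.62 [241. 270.] [ 0.485 -0.282  0.104]
tin_a 0.94 [243.4 305.6] [ 0.482 -0.343  0.059]
tin_a 0.84 [246.2 260.6] [ 0.502 -0.195  0.036]
tin_a 0.63 [257.2 225. ] [ 0.538 -0.14   0.1  ]
hook_seat 0.43 [239.6 105.1] [0.537 0.236 0.236]
mug 0.7 [337.2 282.2] [ 0.701 -0.297  0.045]
soap 0.66 [338.9 278. ] [ 0.704 -0.299  0.06 ]
soap 0.61 [323.6 227.7] [ 0.724 -0.09   0.017]
soap 0.48 [240.2 269.7] [ 0.483 -0.287  0.11 ]
jar 0.56 [300.8 197.7] [0.688 0.04  0.021]
spoon 0.84 [198.2 215. ] [0.387 0.012 0.019]
0.8
```

View pics/a.png

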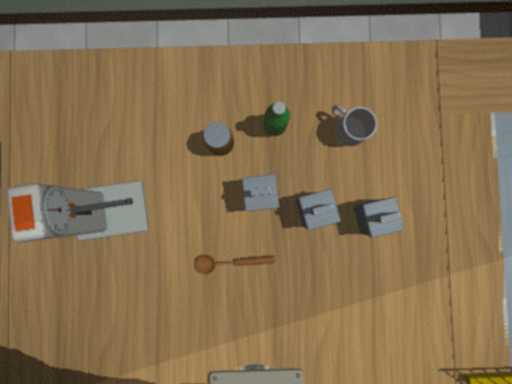

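View pics/b.png

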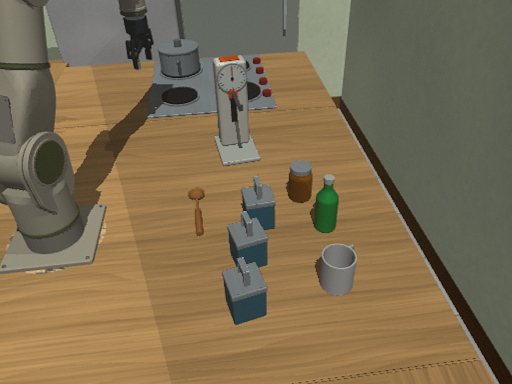

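Top view: tins at px (261,192), (319,209), (380,217), the hook bar from (75,210) to its tip at (130,202), and the housing at (40,210). The side view agrees. Next I measure the handles, lids and bar from the cloud.

Run:
```python
from h import *
z=np.load('top.npz');P=z['P']
def rect(m,name):
    n,l=cv2.connectedComponents(m.astype(np.uint8))
    for k in range(1,n):
        q=P[l==k]
        if len(q)<12: continue
        (c,s,a)=cv2.minAreaRect(q[:,:2].astype(np.float32)*1000)
        print(name,len(q),'mean',q.mean(0).round(3),'rect c',np.round(c,1),'size',np.round(s,1),'ang',round(a,1),'z med/max',np.round([np.median(q[:,2]),q[:,2].max()],3))
X,Y,Z=P[...,0],P[...,1],P[...,2]
ws=(X>0.42)&(X<0.62)&(Y<0.1)
rect(ws&(Z>0.09)&(Z<0.115),'lid')
rect(ws&(Z>0.13)&(Z<0.16),'handle')
hs=(X>0.45)&(X<0.65)&(Y>0.15)&(Y<0.5)
rect(hs&(Z>0.19)&(Z<0.25),'bar')
m=hs&(Z>0.19)&(Z<0.25)
q=P[m];q=q[np.argsort(q[:,1])]
for a in np.arange(0.2,0.45,0.015):
    k=q[(q[:,1]>=a)&(q[:,1]<a+.015)]
    if len(k): print(round(a,3),len(k),k[:,0].mean().round(4),k[:,2].mean().round(4),k[:,2].max().round(4))
s=np.load('side.npz');Q=s['P'];x,y,w=Q[...,0],Q[...,1],Q[...,2]
m=(x>.45)&(x<.65)&(y>.15)&(y<.36)&(w>.17)&(w<.26); k=Q[m]; print('side bar',len(k)); 
for a in np.arange(0.15,0.36,0.015):
    kk=k[(k[:,1]>=a)&(k[:,1]<a+.015)]
    if len(kk): print(round(a,3),len(kk),kk.mean(0).round(4),kk[:,2].max().round(4))
```

```text
lid 1029 mean [ 0.554 -0.023  0.101] rect c [554.4 -23.5] size [79.4 78.8] ang 4.7 z med/max [0.101 0.106]
lid 1032 mean [ 0.511 -0.157  0.101] rect c [ 511.  -159.2] size [79.  79.6] ang 13.9 z med/max [0.101 0.113]
lid 1033 mean [ 0.489 -0.302  0.101] rect c [ 488.9 -304.9] size [79.4 79.5] ang 12.7 z med/max [0.101 0.115]
handle 130 mean [ 0.554 -0.024  0.146] rect c [554.  -23.4] size [14.  43.5] ang 5.0 z med/max [0.146 0.15 ]
handle 136 mean [ 0.511 -0.158  0.145] rect c [ 511.  -158.9] size [13.8 44.3] ang 13.9 z med/max [0.146 0.15 ]
handle 147 mean [ 0.489 -0.303  0.145] rect c [ 489.2 -305.5] size [14.1 45. ] ang 12.0 z med/max [0.146 0.151]
bar 932 mean [0.525 0.333 0.221] rect c [523.8 304.5] size [ 99.8 141.9] ang 2.0 z med/max [0.221 0.25 ]
0.23 37 0.5371 0.2289 0.2376
0.245 47 0.5361 0.2207 0.2235
0.26 46 0.5342 0.2205 0.2251
0.275 48 0.5322 0.2205 0.2256
0.29 45 0.5308 0.2205 0.2233
0.305 47 0.5288 0.221 0.2243
0.32 47 0.5269 0.2207 0.2232
0.335 48 0.5255 0.2201 0.223
0.35 445 0.5122 0.2248 0.25
0.365 122 0.551 0.2096 0.2497
0.38 2 0.4696 0.2289 0.2321
0.395 2 0.4682 0.2178 0.2411
side bar 253
0.225 17 [0.5377 0.2365 0.2281] 0.2377
0.24 11 [0.5394 0.243  0.2254] 0.2353
0.255 5 [0.5315 0.2627 0.2201] 0.2224
0.27 10 [0.5337 0.2764 0.222 ] 0.2241
0.285 10 [0.5318 0.2937 0.2209] 0.2224
0.3 10 [0.5307 0.3092 0.2212] 0.224
0.315 7 [0.5295 0.3218 0.2216] 0.223
0.33 10 [0.5267 0.3375 0.2208] 0.2237
0.345 173 [0.5067 0.3575 0.2315] 0.2598
```

```bash
cat >> h.py <<'E'
def to(x,y,z,yawy):
    """units from the present pose to TCP xyz, tool down, tool y at world yaw (deg)"""
    o=manip.get_obs(); r=R.from_quat(o['ee_rot']); a=np.radians(yawy)
    ty=np.array([np.cos(a),np.sin(a),0]); tz=np.array([0,0,-1.]); T=R.from_matrix(np.stack([np.cross(ty,tz),ty,tz],1))
    d=r.inv().apply(np.array([x,y,z])-o['position'])/.05; w=np.degrees((r.inv()*T).as_rotvec())/8
    print('t',round(o['clock'],2),'pos',o['position'].round(4),'F',o['ft_force'].round(2),'w',round(o['grip_width'],3),'->',d.round(3),w.round(3))
E
python3 -c "
from h import *
to(.554,-.0235,.245,-85)"
```

```text
t 0.8 pos [0.2288 0.5816 0.2454] F [-0.34  0.2   0.43] w 0.999 -> [-1.0484e+01 -8.8810e+00  6.0000e-03] [-0.000e+00 -2.000e-03  1.919e+01]
```

```bash
python3 -m pendant '[[-0.9,-0.75,-0.1,0,0,1.3,1],[-1.8,-1.5,-0.1,0,0,2.6,1],[-2.7,-2.25,-0.1,0,0,3.9,1],[-3.6,-3.0,-0.1,0,0,5.2,1],[-4.5,-3.8,-0.1,0,0,6.5,1],[-5.4,-4.6,-0.1,0,0,7.8,1],[-6.3,-5.35,-0.1,0,0,9.1,1],[-7.2,-6.1,-0.1,0,0,10.4,1],[-8.1,-6.85,-0.1,0,0,11.7,1],[-9.0,-7.6,-0.1,0,0,13.0,1]]' 60; python3 -c "
from h import *
to(.554,-.0235,.2,-85)"
```

```text
clock: 2.05
position: [0.5091, 0.0616, 0.2507]
ee_rot: [0.89, 0.456, 0.001, -0.0]
ft_force: [-0.0, 0.7, -0.4]
grip_width: 1.0
grasp_force: 0.0
t 2.05 pos [0.5091 0.0616 0.2507] F [-0.04  0.74 -0.42] w 1.0 -> [-0.856  1.722  1.014] [-1.00e-03 -9.00e-03  6.15e+00]
```

```bash
python3 -m pendant '[[-0.17,0.34,0.2,0,0,1.23,1],[-0.34,0.69,0.4,0,0,2.46,1],[-0.51,1.03,0.6,0,0,3.69,1],[-0.68,1.38,0.8,0,0,4.92,1],[-0.856,1.722,1.0,0,0,6.15,1],[-0.856,1.722,1.0,0,0,6.15,1],[-0.856,1.722,1.5,0,0,6.15,1],[-0.856,1.722,2.0,0,0,6.15,1],[-0.856,1.722,2.3,0,0,6.15,1],[-0.856,1.722,2.5,0,0,6.15,1]]'; python3 -c "
from h import *
to(.554,-.0235,.124,-85)"
```

```text
clock: 3.3
position: [0.5537, -0.021, 0.1251]
ee_rot: [0.999, 0.048, 0.0, -0.0]
ft_force: [0.2, 0.7, -0.1]
grip_width: 1.0
grasp_force: 0.0
t 3.3 pos [ 0.5537 -0.021   0.1251] F [ 0.19  0.72 -0.13] w 1.0 -> [0.    0.051 0.021] [-0.003 -0.001  0.057]
```

```bash
python3 -m pendant '[[0,0,0,0,0,0,0.3],[0,0,0,0,0,0,-1],[0,0,0,0,0,0,-1],[0,0,0,0,0,0,-1],[0,0,0,0,0,0,-1],[0,0,-0.2,0,0,0,-1],[0,0,-0.4,0,0,0,-1],[0,0,-0.6,0,0,0,-1],[0,0,-0.6,0,0,0,-1],[0,0,-0.6,0,0,0,-1]]' 50; python3 -c "
from h import *
to(.554,-.0235,.124,-85)
im,d=manip.camera('side');cv2.imwrite('pics/c.png',cv2.resize(im[150:330,170:370,::-1],None,fx=2.5,fy=2.5))
to(.554,-.0235,.124,-85)"
```

```text
clock: 4.55
position: [0.5535, -0.0215, 0.1551]
ee_rot: [0.999, 0.047, -0.0, -0.0]
ft_force: [-0.8, 0.2, -6.4]
grip_width: 0.507
grasp_force: 52.2
t 4.55 pos [ 0.5535 -0.0215  0.1551] F [-0.8   0.22 -6.4 ] w 0.507 -> [0.006 0.042 0.621] [-0.001  0.002  0.042]
t 4.6 pos [ 0.5534 -0.0214  0.1549] F [ 0.19 -1.12 -6.02] w 0.502 -> [0.008 0.042 0.618] [-0.001  0.005  0.042]
```

View pics/c.png

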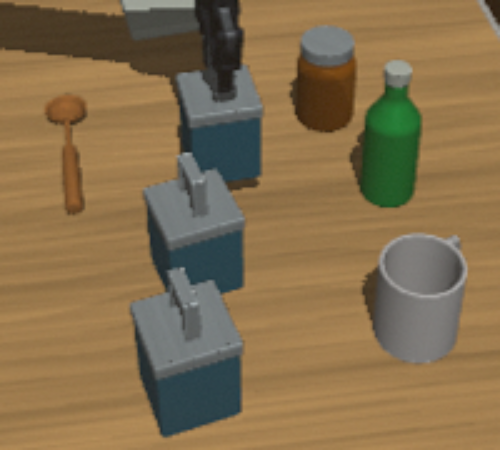

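Tin at (0.554,-0.023) weighs about 6.2 N (0.62 kg), so it is the full one. The picture shows it upright in the jaws at (220,130) with nothing else moved. I'll carry it to just in front of the hook tip.

```bash
python3 -c "
from h import *
to(.544,.174,.2305,6.3)"
```

```text
t 4.6 pos [ 0.5534 -0.0214  0.1549] F [ 0.19 -1.12 -6.02] w 0.502 -> [ 0.174 -3.91  -1.511] [-4.0000e-03  3.0000e-03 -1.1371e+01]
```

```bash
python3 -m pendant '[[0,0,-0.4,0,0,0,-1],[0,0,-0.8,0,0,-0.4,-1],[0,-0.2,-1.2,0,0,-1.2,-1],[0.05,-0.5,-1.4,0,0,-2.1,-1],[0.05,-0.9,-1.5,0,0,-3.0,-1],[0.1,-1.3,-1.5,0,0,-3.9,-1],[0.1,-1.7,-1.5,0,0,-4.8,-1],[0.1,-2.1,-1.5,0,0,-5.7,-1],[0.12,-2.4,-1.5,0,0,-6.4,-1],[0.12,-2.6,-1.5,0,0,-6.8,-1]]';  python3 -c "
from h import *
to(.544,.174,.2305,6.3)"
```

```text
clock: 5.85
position: [0.5473, 0.1091, 0.2298]
ee_rot: [0.867, 0.499, -0.0, -0.0]
ft_force: [-0.8, -0.1, -6.1]
grip_width: 0.506
grasp_force: 52.9
t 5.85 pos [0.5473 0.1091 0.2298] F [-0.79 -0.1  -6.08] w 0.506 -> [ 1.089 -0.709 -0.014] [-5.000e-03  3.000e-03 -4.553e+00]
```

```bash
python3 -m pendant '[[0.1,-0.1,0,0,0,-0.5,-1],[0.3,-0.2,0,0,0,-1.2,-1],[0.5,-0.3,0,0,0,-2.0,-1],[0.7,-0.45,0,0,0,-2.8,-1],[0.85,-0.55,0,0,0,-3.5,-1],[1.0,-0.65,0,0,0,-4.1,-1],[1.09,-0.71,-0.01,0,0,-4.55,-1],[1.09,-0.71,-0.01,0,0,-4.55,-1],[1.09,-0.71,-0.01,0,0,-4.55,-1],[1.09,-0.71,-0.01,0,0,-4.55,-1]]';  python3 - <<'E'
from h import *
to(.544,.174,.2305,6.3)
for n in ['top','side','wrist']:
    im,d=manip.camera(n); c=manip.get_calibration(n)
    np.savez(n+'2.npz',im=im,d=d)
    if n=='top': A=cv2.resize(im[140:260,20:230],None,fx=3,fy=3)
    elif n=='side': B=cv2.resize(im[40:200,180:320],None,fx=3,fy=3)
    else: W=im
    if n!='wrist':
        P=cloud(c,d)
        X,Y,Z=P[...,0],P[...,1],P[...,2]
        m=(Y>.12)&(Y<.235)&(X>.48)&(X<.61)&(Z>.18)&(Z<.222)
        print(n,m.sum(),P[m].mean(0).round(4) if m.any() else '',np.percentile(P[m],[2,98],axis=0).round(4) if m.any() else '')
cv2.imwrite('pics/d.png',A[...,::-1]);cv2.imwrite('pics/e.png',B[...,::-1]);cv2.imwrite('pics/f.png',W[...,::-1])
E
```

```text
clock: 7.1
position: [0.5445, 0.1729, 0.2308]
ee_rot: [0.669, 0.743, -0.0, 0.0]
ft_force: [0.9, 0.1, -5.3]
grip_width: 0.509
grasp_force: 52.9
t 7.1 pos [0.5445 0.1729 0.2308] F [ 0.89  0.08 -5.27] w 0.509 -> [ 0.022 -0.008  0.005] [-0.     0.001 -0.033]
top 738 [0.5458 0.1487 0.2046] [[0.5085 0.13   0.1943]
 [0.5842 0.1687 0.2084]]
side 552 [0.5454 0.1565 0.2011] [[0.5065 0.1303 0.1816]
 [0.585  0.2057 0.2118]]
```

View pics/e.png

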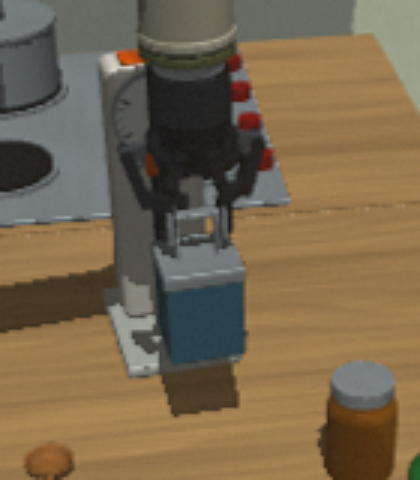

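View pics/f.png

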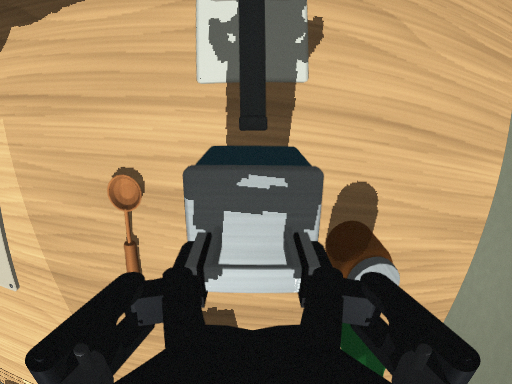

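Side view: the tin hangs upright at (200,300) in the crop. Wrist view: the bar is dead ahead, with its tip at (253,125) in line with the handle opening at 253. The wrist camera sits on the hook side, so I check its clearance to the housing.

```bash
python3 -c "
from h import *
c=manip.get_calibration('wrist');o=manip.get_obs();r=R.from_quat(o['ee_rot'])
print(r.inv().apply(np.array(c['xyz'])-o['position']).round(3))
h=np.array([-.1098,.994]);t=np.array([.5331,.2735])-.015*h;to(*t,.2308,6.3)"
```

```text
[ 0.078  0.001 -0.129]
t 7.25 pos [0.5445 0.1732 0.2308] F [ 0.38 -0.51 -5.29] w 0.51 -> [ 1.719 -0.012  0.   ] [ 0.    -0.    -0.027]
```

```bash
python3 -m pendant '[[0.12,0,0,0,0,0,-1],[0.3,0,0,0,0,0,-1],[0.5,0,0,0,0,0,-1],[0.7,0,0,0,0,0,-1],[0.9,0,0,0,0,0,-1],[1.1,-0.01,0,0,0,0,-1],[1.3,-0.01,0,0,0,0,-1],[1.5,-0.01,0,0,0,0,-1],[1.6,-0.01,0,0,0,0,-1],[1.62,-0.01,0,0,0,0,-1]]';  python3 - <<'E'
from h import *
to(.536,.2535,.2308,6.3)
im,d=manip.camera('wrist')
cv2.imwrite('pics/g.png',im[...,::-1])
E
```

```text
clock: 8.5
position: [0.5353, 0.2542, 0.2308]
ee_rot: [0.668, 0.744, 0.0, -0.0]
ft_force: [-0.2, -0.4, -5.8]
grip_width: 0.504
grasp_force: 52.9
t 8.5 pos [0.5353 0.2542 0.2308] F [-0.18 -0.45 -5.78] w 0.504 -> [-0.016  0.013 -0.001] [ 0.    -0.    -0.019]
```

View pics/g.png

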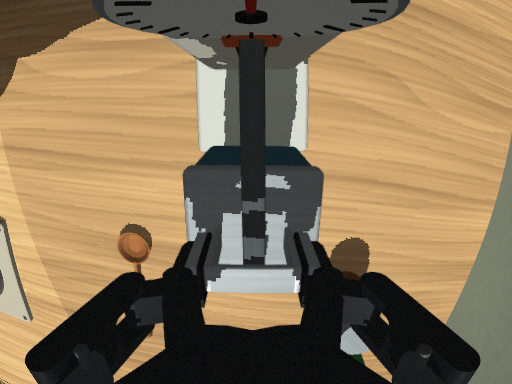

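The bar (columns 240–266) runs through the handle opening, centred between the legs. Now I ease it down.

```bash
python3 -m pendant '[[0,0,0.1,0,0,0,-1],[0,0,0.2,0,0,0,-1],[0,0,0.3,0,0,0,-1],[0,0,0.4,0,0,0,-1],[0,0,0.5,0,0,0,-1],[0,0,0.6,0,0,0,-1],[0,0,0.7,0,0,0,-1],[0,0,0.8,0,0,0,-1],[0,0,0.9,0,0,0,-1],[0,0,0.9,0,0,0,-1]]';python3 -c "
from h import *
to(.536,.2535,.1675,6.3)"
```

```text
clock: 9.8
position: [0.5353, 0.2539, 0.1856]
ee_rot: [0.668, 0.744, -0.0, -0.0]
ft_force: [-1.0, -0.8, -3.1]
grip_width: 0.508
grasp_force: 53.3
t 9.8 pos [0.5353 0.2539 0.1856] F [-0.95 -0.75 -3.06] w 0.508 -> [-0.009  0.013  0.362] [-0.001  0.    -0.022]
```

```bash
python3 -m pendant '[[0,0,0.05,0,0,0,-1],[0,0,0.1,0,0,0,-1],[0,0,0.15,0,0,0,-1],[0,0,0.2,0,0,0,-1],[0,0,0.25,0,0,0,-1],[0,0,0.3,0,0,0,-1],[0,0,0.34,0,0,0,-1],[0,0,0.34,0,0,0,-1],[0,0,0.34,0,0,0,-1],[0,0,0.34,0,0,0,-1]]';python3 -c "
from h import *
for i in range(5):
  to(.536,.2535,.1675,6.3); manip.camera('side')
im,d=manip.camera('side'); P=cloud(manip.get_calibration('side'),d); k=P[(P[...,0]>.45)&(P[...,0]<.62)&(P[...,1]>.18)&(P[...,1]<.26)&(P[...,2]>.1)&(P[...,2]<.15)]; print(np.percentile(k,[2,50,98],axis=0).round(4))
"
```

```text
clock: 11.05
position: [0.5354, 0.2539, 0.1689]
ee_rot: [0.668, 0.744, 0.0, 0.0]
ft_force: [-0.9, -0.0, 0.6]
grip_width: 0.504
grasp_force: 53.6
t 11.05 pos [0.5354 0.2539 0.1689] F [-0.88 -0.04  0.61] w 0.504 -> [-0.01   0.011  0.029] [ 0.002 -0.002 -0.022]
t 11.1 pos [0.5354 0.254  0.169 ] F [-0.09 -0.44 -0.48] w 0.508 -> [-0.01   0.011  0.029] [ 0.003 -0.002 -0.022]
t 11.15 pos [0.5354 0.2539 0.1689] F [-0.12 -0.99  0.55] w 0.512 -> [-0.01   0.01   0.029] [ 0.002 -0.001 -0.022]
t 11.2 pos [0.5354 0.2539 0.1689] F [-0.78 -1.42  0.66] w 0.506 -> [-0.009  0.011  0.028] [ 0.002 -0.001 -0.022]
t 11.25 pos [0.5354 0.254  0.1689] F [ 1.03 -0.66 -0.42] w 0.505 -> [-0.011  0.01   0.028] [ 0.003 -0.001 -0.021]
[[0.5    0.2114 0.1013]
 [0.5369 0.2199 0.136 ]
 [0.5765 0.2573 0.1469]]
```

Force is now zero, so the scale carries the whole weight. Opening and backing off upward.

```bash
python3 -m pendant '[[0,0,0,0,0,0,0.1],[0,0,0,0,0,0,0.2],[0,0,0,0,0,0,0.4],[0,0,0,0,0,0,0.6],[0,0,0,0,0,0,0.8],[0,0,0,0,0,0,1],[0,0,0,0,0,0,1],[0,0,0,0,0,0,1],[0,0,-0.1,0,0,0,1],[0,0,-0.2,0,0,0,1]]';python3 - <<'E'
from h import *
to(.536,.2535,.3,6.3)
im,d=manip.camera('wrist')
cv2.imwrite('pics/i.png',im[...,::-1])
E
```

```text
clock: 12.6
position: [0.5354, 0.2539, 0.1793]
ee_rot: [0.668, 0.744, 0.0, 0.0]
ft_force: [0.2, 0.8, 0.2]
grip_width: 1.001
grasp_force: 0.0
t 12.6 pos [0.5354 0.2539 0.1793] F [0.21 0.77 0.21] w 1.001 -> [-0.01   0.012 -2.414] [ 0.002 -0.001 -0.022]
```

View pics/i.png

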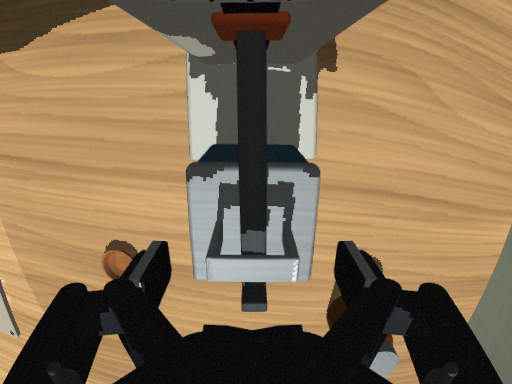

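The handle rests on the bar at (253,268), inside the tip at (254,297), and the jaws are clear at columns 165 and 340. Going straight up, then verifying.

```bash
python3 -m pendant '[[0,0,-0.2,0,0,0,1],[0,0,-0.4,0,0,0,1],[0,0,-0.7,0,0,0,1],[0,0,-1.0,0,0,0,1],[0,0,-1.3,0,0,0,1],[0,0,-1.6,0,0,0,1],[0,0,-1.9,0,0,0,1],[0,0,-2.2,0,0,0,1],[0,0,-2.4,0,0,0,1],[0,0,-2.4,0,0,0,1]]' && python3 -m pendant '[[-0.2,0,0,0,0,0,1],[-0.5,0,0,0,0,0,1],[-0.9,0,0,0,0,0,1],[-1.3,0,0,0,0,0,1],[-1.7,0,0,0,0,0,1],[-2.1,0,0,0,0,0,1],[-2.5,0,0,0,0,0,1],[-2.8,0,0,0,0,0,1],[-3,0,0,0,0,0,1],[-3,0,0,0,0,0,1]]' | head -2;python3 - <<'E'
from h import *
for i in range(3):
    im,d=manip.camera('side'); P=cloud(manip.get_calibration('side'),d)
    k=P[(P[...,0]>.45)&(P[...,0]<.62)&(P[...,1]>.18)&(P[...,1]<.33)&(P[...,2]>.12)&(P[...,2]<.155)]
    print(len(k),k.mean(0).round(4))
    m=manip.trace('tin_a','side'); print([(round(r['p'],2),r['box']) for r in m])
cv2.imwrite('pics/j.png',cv2.resize(im[40:340,150:400,::-1],None,fx=2,fy=2))
E
```

```text
clock: 13.9
position: [0.5356, 0.254, 0.2996]
ee_rot: [0.668, 0.744, 0.001, 0.0]
ft_force: [-0.7, -1.0, -0.6]
grip_width: 1.001
grasp_force: 0.0
clock: 15.15
position: [0.5514, 0.1042, 0.2988]
486 [0.5362 0.239  0.141 ]
[(0.87, [220.2, 256.7, 267.2, 322.7]), (0.57, [227.3, 210.4, 267.3, 264.4]), (0.55, [228.5, 112.6, 254.9, 163.1])]
488 [0.5365 0.2387 0.1412]
[(0.94, [225.8, 213.9, 263.5, 267.1]), (0.77, [222.1, 255.7, 269.0, 324.8]), (0.77, [230.1, 114.3, 253.6, 163.1])]
487 [0.5363 0.2388 0.1412]
[(0.77, [227.0, 117.5, 255.5, 161.9]), (0.7, [219.1, 257.4, 266.6, 322.6]), (0.59, [226.9, 211.8, 266.5, 266.8])]
```

View pics/j.png

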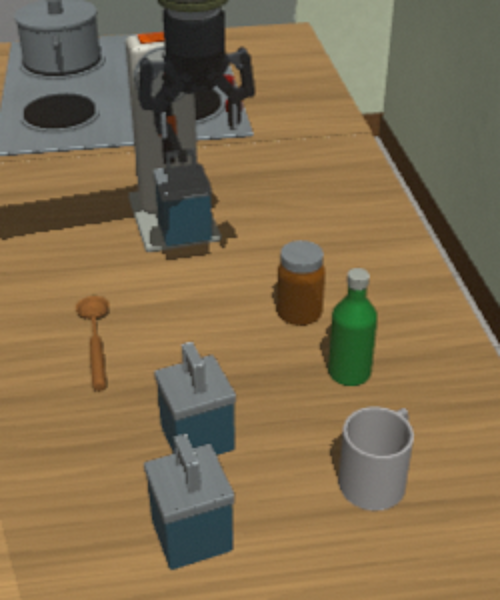

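The full tin hangs upright and still on the hook at (185,205). The two empties at (195,400) and (190,500) and the other things are in place, and the robot is clear.

```bash
python3 -c "
from workcell import manip
print(manip.hand_in())"
```

```text
the job is handed in; nothing more can be done
None
```

The full tin (about 0.6 kg) hangs still and upright on the scale's hook with the gripper clear; it was the first one I lifted, so I never lifted the other two, and the job was handed in at about 15 s with no verdict shown.

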